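# Lock the engraver's turntable with its linchpin

## Robot

A 6-joint arm with a two-finger parallel gripper is mounted at the origin on the work surface. World frame = base frame: x ahead of the robot, y to its left, z up, the work surface at z = 0. Lengths are in mm, angles in rad, forces in N, time in s.
With the tool pointing down it reaches from about 350 to 725 mm from the base axis. Payload 6 kg.
Tool frame: the origin (TCP) lies on the mounting face of the last link; the fingertips stand robot.tcp_to_tips ahead of it and the grasp point (between the pads) lies 155 mm ahead of it (robot.tcp_to_tips is the distance from the TCP to the fingertips, in mm); z points along the fingers, y is the line along which they close (so a half turn about z gives the same grasp; the last joint's range is limited). The gripper opens to 85 mm and grips with 20 to 120 N. Pads are 22 mm wide; open, the fingers measure 114 mm over their backs; the gripper's body (76 mm by 85 mm) begins 54 mm behind the grasp point. The pads swing forward as they close: fully open they stand 13 mm farther back than shut.
Start: joints at [0.334, 0.04, 0.085, 0, -1.615, -0.334], TCP at [599.995, 0.024, 404.661] pointing down, gripper open.
Joint ranges: [-2.56, 2.56], [-1.29, 2.01], [-1.08, 1.49], [-3.29, 1.98], [-2.81, -0.18], [-2.99, 2.99]. Speed limits (rad/s): [2.57, 2.57, 3.01, 3.14, 3.14, 3.14].

## Interface

Orientations are given as a unit quaternion [w, x, y, z].
In Python, from station import telemetry, read_camera, calibration, close_job, robot gives the robot as it stands.
- The arm moves only by the shell command python3 -m pendant 'ROWS' [FORCE]. ROWS is text: rows parted by semicolons, each of 7 numbers parted by spaces: the shift along the tool's x, y, z in mm, then the turn, a rotation vector about the tool's x, y, z in degrees, then the gripper's target within -1 to 1 (fully open at 1, half-way at 0, shut at -1). In form: tx ty tz rx ry rz gripper; .... A call has 1 to 5 rows; each row is the pose to reach, as a shift and turn from the pose commanded when the call began, along the tool's axes at that moment; what a row does not reach only later rows make up. A row lasts 1/8 s, in which the tool goes at most 62.5 mm and 10.7 degrees, less where a joint would pass 70% of its speed; a pose out of reach is approached as far as the arm can. A call with a gripper value outside its range is refused whole. The fingers move at their own pace and stop on an object; FORCE is the grip in N (left out, the last holds). Time passes only in rows, so rows that repeat a pose let the fingers close. It gives the time, the measured TCP pose, the force, the opening and the grip force at its end, in the units of the state.
- telemetry.observe(): the state, without advancing time (a new reading comes with each control period).
- read_camera(name): name is "scene" or "side" or "wrist"; returns (picture, depth): 420x560x3 uint8, red, green, blue; 420x560 float32, mm along the optical axis (not along the pixel's ray), 0 where there is no reading.
- calibration(name): a dict with "fx", "fy", "cx", "cy" (pixels), "k1" (the pictures are not rectified: a ray, as slopes to the right and down, at radius r is drawn at 1 + k1 r^2 times it, then the intrinsics apply), "T" (4x4, takes a point from camera to world coordinates). Camera axes: x right, y up, looking along -z (the intrinsics and any distortion apply to the point x, -y, -z); pixel columns grow to the right and rows downward; lengths in mm; the calibration is good to about 2 mm. A picture is of the moment at which its call begins: read the wrist's pose just before it. calibration takes no time and is no camera call; for the wrist camera it gives the pose at the moment of the call.
- close_job(): hands the job in; it is judged then, once.
The state is a dict: "clock": time; "joint_positions": joint angles; "qd": joint speeds; "joint_torque": joint torques, N m; "position": TCP position; "ee_rot": TCP orientation; "wrist_force": force on the tool from outside, world axes, zero at the start; "torque": the same for the moment, N m; "finger_gap": opening from 0.0 (shut) to 1.0 (fully open); "gripper_force": force on a finger pad.
Only numpy, scipy, OpenCV 4.12 (cv2) and the standard library are available. Lean on these libraries where they do the work, as an engineer would, in place of code of your own. Each camera call takes 0.05 s, during which the arm holds its last target. There are 200 camera calls.

## Task

Lock the wooden turntable to its spindle: push the linchpin all the way in through the hole in the spindle, gently, turning the table a little either way until you feel the pin find the hole. Then swing the pin's wire ring over the top of the spindle and press it down flat around it, leaving the pin fully home. Leave the bottle, the steel block and the file where they are.

Things in the scene. Friction and masses are not known exactly. Their poses are not given: they have to be found in the camera images.
- hub (a point): Centre of the round wooden turntable (240 mm across, top 55 mm above the bench), on its vertical turning axis, level with the top of its steel rail plate, 60 mm up. z up; x along the rails, pointing from the pin's head to the spindle; turns with the table. The table turns by hand 1 rad and more either way against slight friction (0.03 N m) and stays where it is left.
- spindle_top (a point): Middle of the top of the fixed upright steel spindle, 26 mm across, 31 mm above hub. A slot 10 mm wide, 13 mm high goes right through it, its middle 13 mm above hub. The spindle does not turn. Its slot's direction is not measured (these axes turn with the table): at the start it lies up to 30 degrees to either side of the pin's direction.
- rails (a point): Midway along and between two straight steel rails, at the plate's level. They guide the pin's head: 10 mm high, 7 mm thick, 23.5 mm apart, 52 mm long along x, from 28 to 80 mm from the turning axis. They turn with the table. Axes as hub.
- peg_top (a point): Top of a wooden hand peg on the turntable, 18 mm across, standing 26 mm above the wood, 94 mm from the turning axis. Axes as hub.
- pin: Steel linchpin, 0.2 kg, loose between the rails. Head 34 long x 22 wide x 28 mm high; from it a round-ended pin, 8 mm across, runs 40 mm along +x, 13 mm above the plate; its tip starts 2 to 7 mm short of the spindle. Origin: underside of the head at its inner face; the face to push is at x -34. z up. Home: inner face on the spindle, origin 13 mm from the turning axis.
- ring (a joint): Angle of the linchpin's wire ring (rad). 0: closed, lying level, pointing as the pin points; pi/2: upright; starts between 1.5 and 2.0 (leaning back over the head), stops at 2.2. Stiff hinge (0.03 N m): it stays where it is left. The hinge line crosses the head 5 mm behind its inner face, 20 mm above its underside.
- ring_end (a point): Middle of the ring's free end, 43 mm from its hinge. The ring is a loop of 5.6 mm wire, 50 mm wide outside. With the pin home it passes over the spindle; closed, its free end lies over the pin's tip, 25 mm beyond the turning axis.
- bottle: Bystander: clear plastic bottle, 48 mm across, 120 mm tall. Origin at the centre of its underside.
- block: Bystander: steel bench block 90 x 90 x 25 mm with a 35 mm brass cube on it. Origin at the centre of its underside.
- file: Bystander: file with a wooden handle 22 mm across, lying, 220 mm long along its x. Origin 100 mm from the handle's end, at bench level.
Mind the look-alikes: they are no part of the job. What is shaped like the pin but orange or purple is not meant.

How it is judged:
By the outcome, as a careful person would: the job done as asked, in the order asked, and still so for the second after the job is handed in, with the robot touching nothing.
It also fails if it takes over 72 s, if anything falls off the work surface, if the arm or the gripper's body presses on something with over 40 N, if the wrist force passes 120 N, or if a joint passes its speed limit or range.

## Working session

There is one attempt and no reset: what is moved stays moved. The work goes in short steps, Python scripts to look and compute and a shell command to move; the robot and the scene stay as the last step left them, time stands still between calls to the robot, and variables do not carry over. Pictures are saved under pics/ and viewed, at most 11 in all, crops included, and the job is handed in when it is done.

```bash
mkdir -p pics; ls
cat > h.py <<'E'
import numpy as np, cv2
from station import telemetry, read_camera, calibration, close_job, robot
def snap(name,fn=None):
    c=calibration(name); im,d=read_camera(name)
    if fn: cv2.imwrite('pics/'+fn,im[:,:,::-1])
    np.savez(''+name+'.npz',im=im,d=d,T=np.array(c['T']),K=np.array([c['fx'],c['fy'],c['cx'],c['cy'],c['k1']]))
    return im,d
def cloud(name):
    z=np.load(''+name+'.npz');fx,fy,cx,cy,k1=z['K'];d=z['d'];h,w=d.shape
    u,v=np.meshgrid(np.arange(w),np.arange(h))
    K=np.array([[fx,0,cx],[0,fy,cy],[0,0,1.]])
    p=cv2.undistortPoints(np.stack([u,v],-1).reshape(-1,1,2).astype(float),K,np.array([k1,0,0,0,0.])).reshape(h,w,2)
    P=np.stack([p[...,0]*d,-p[...,1]*d,-d,np.ones_like(d)],-1)@z['T'].T
    return z['im'],np.where(d[...,None]>0,P[...,:3],np.nan)
E
python3 - <<'E'
from h import *
print(robot, getattr(robot,'tcp_to_tips',None)); print(telemetry.observe())
a,_=snap('scene','a.png'); b,_=snap('side','b.png')
print(calibration('scene'),calibration('side'))
E
```

```text
pics
<Robot object at 0x7f3d04a38050> 173.4
{'clock': 0.0, 'joint_positions': array([ 3.33718784e-01,  4.08075050e-02,  8.38065101e-02, -4.92437355e-04,
       -1.61551977e+00, -3.33726545e-01]), 'qd': array([-0.00125649, -0.00095571, -0.00047855,  0.00010023, -0.00168647,
       -0.00031039]), 'joint_torque': array([-7.27207535e-04, -3.68200672e+01,  3.47413230e+01,  6.93227157e+00,
       -5.48646509e-03, -9.47124363e-06]), 'position': array([5.99971255e+02, 1.17751755e-01, 4.03673029e+02]), 'ee_rot': array([ 6.68386526e-04,  7.07111387e-01, -7.07101607e-01, -5.97648960e-04]), 'wrist_force': array([0.71127078, 0.72953163, 0.03526512]), 'torque': array([-0.02559233, -0.00216371, -0.00285705]), 'gripper_force': 0.0, 'finger_gap': 0.9990263327465504}
{'fx': 529.539865454871, 'fy': 529.539865454871, 'cx': 277.592634949766, 'cy': 216.16659164621558, 'k1': -0.19360419975807489, 'T': array([[ 8.29881729e-01, -3.08923928e-01,  4.64609860e-01,
         1.19397117e+03],
       [ 5.57923468e-01,  4.65764374e-01, -6.86866036e-01,
        -1.06437500e+03],
       [-4.20936612e-03,  8.29234318e-01,  5.58885254e-01,
         9.05219475e+02],
       [ 0.00000000e+00,  0.00000000e+00,  0.00000000e+00,
         1.00000000e+00]])} {'fx': 405.67139946772465, 'fy': 405.67139946772465, 'cx': 285.95841067323687, 'cy': 212.52181397829042, 'k1': -0.08015917590388823, 'T': array([[ 9.93283065e-01,  7.90325366e-02, -8.45139662e-02,
         4.46549180e+02],
       [-1.15644811e-01,  7.02527027e-01, -7.02198016e-01,
        -7.08867029e+02],
       [ 3.87685506e-03,  7.07254999e-01,  7.06947902e-01,
         7.63287514e+02],
       [ 0.00000000e+00,  0.00000000e+00,  0.00000000e+00,
         1.00000000e+00]])}
```

View pics/a.png

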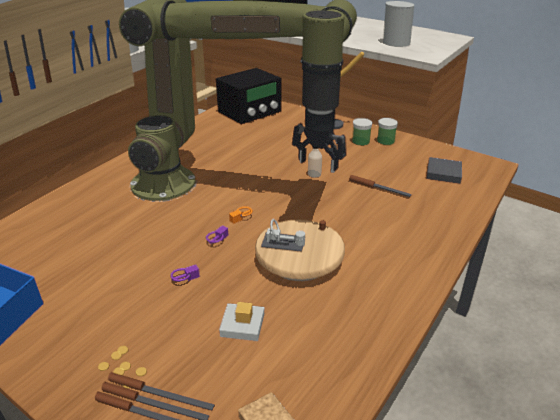

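View pics/b.png

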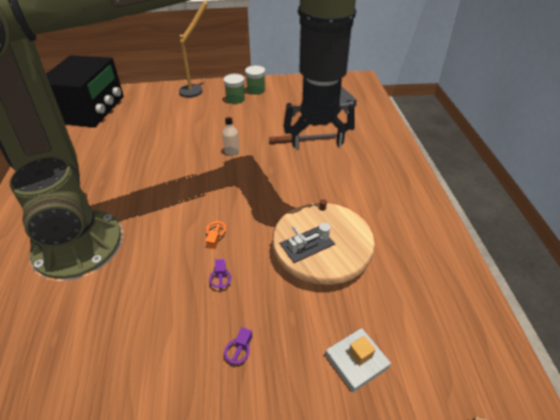

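The scene view shows the turntable around (300,248), its spindle at (299,238), the pin head and ring at (273,235) and the peg at (322,225). The side view has the spindle at (324,230), the head at (297,243) and the peg at (323,205). Next I'll measure these.

Run:
```python
from h import *
for n,box in (('scene',(215,285,245,355)),('side',(195,290,265,385))):
    im,P=cloud(n); r0,r1,c0,c1=box
    Q=P[r0:r1,c0:c1].reshape(-1,3); C=im[r0:r1,c0:c1].reshape(-1,3).astype(int)
    z=Q[:,2]
    m=(abs(z-55)<3)&(C[:,0]-C[:,2]>60)
    w=Q[m][:,:2]; hull=cv2.convexHull(w.astype(np.float32)); print(n,'wood circ',cv2.minEnclosingCircle(hull),np.median(z[m]), m.sum())
    m=(z>84)&(z<95); print('z84-95',m.sum(),np.median(Q[m],0))
    for zz in range(62,125,6):
        m=(z>=zz)&(z<zz+6); 
        if m.sum(): print(zz,m.sum(),Q[m].mean(0).round(1),Q[m].min(0).round(0),Q[m].max(0).round(0))
    m=(C[:,0]-C[:,2]>30)&(C[:,0]<120)&(z>70)&(z<90); print('peg',m.sum(),Q[m].mean(0))
    b=im[r0:r1,c0:c1]; cv2.imwrite(f'pics/c_{n}.png',cv2.resize(b,None,fx=6,fy=6,interpolation=cv2.INTER_CUBIC)[:,:,::-1])
```

```text
scene wood circ ((611.4473876953125, -99.97246551513672), 119.7831039428711) 54.2218612270043 2436
z84-95 129 [ 560.03663064 -109.07091917   87.89164767]
62 108 [ 585.3 -109.8   64.9] [ 528. -156.   62.] [634.  -2.  68.]
68 116 [ 578.3 -108.7   70.7] [ 532. -145.   68.] [633.   1.  74.]
74 74 [590.7 -91.1  76.7] [ 534. -144.   74.] [634.   4.  80.]
80 73 [ 576.  -106.2   83.2] [ 526. -144.   80.] [631.   3.  86.]
86 93 [ 579.7 -111.8   88.7] [ 527. -144.   86.] [624. -83.  92.]
92 14 [ 574.5 -118.7   94.9] [ 541. -147.   92.] [621. -98.  98.]
98 8 [ 547.4 -125.6  101.3] [ 535. -148.   99.] [ 558. -104.  103.]
104 11 [ 548.5 -132.2  107.1] [ 537. -149.  104.] [ 560. -105.  109.]
110 9 [ 546.5 -132.9  113.1] [ 536. -147.  111.] [ 556. -113.  116.]
116 16 [ 542.2 -130.3  118.6] [ 537. -142.  116.] [ 549. -118.  121.]
122 1 [ 543.4 -128.8  122.1] [ 543. -129.  122.] [ 543. -129.  122.]
peg 24 [627.353158    -8.3729006   75.18469628]
side wood circ ((606.8238525390625, -96.851318359375), 119.6699447631836) 55.40516804393269 4639
z84-95 210 [ 551.18207571 -114.26508783   89.04596253]
62 172 [ 570.  -115.4   64.1] [ 505. -163.   62.] [628.  -2.  68.]
68 152 [ 570.  -112.1   70.8] [ 522. -142.   68.] [628.  -3.  74.]
74 104 [579.3 -95.8  77. ] [ 522. -140.   74.] [631.   7.  80.]
80 79 [582.3 -81.9  82.5] [ 522. -139.   80.] [631.   7.  86.]
86 174 [ 566.1 -114.    89.2] [ 522. -141.   86.] [619. -84.  92.]
92 24 [ 592.8 -104.7   93.5] [ 535. -145.   92.] [614. -86.  98.]
98 6 [ 552.7 -143.2  102.3] [ 550. -146.  100.] [ 554. -141.  104.]
104 5 [ 547.1 -135.6  107.5] [ 533. -145.  105.] [ 552. -104.  110.]
110 8 [ 547.2 -141.6  113.1] [ 545. -144.  110.] [ 550. -139.  116.]
116 27 [ 539.1 -129.4  119.7] [ 532. -140.  116.] [ 548. -112.  122.]
122 7 [ 537.  -124.   122.6] [ 535. -131.  122.] [ 540. -118.  124.]
peg 29 [619.68767069  -8.19162437  76.59480984]
```

View pics/c_scene.png

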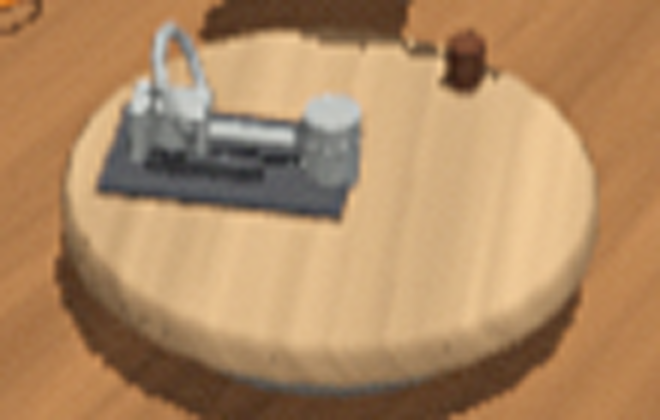

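The crop shows the ring upright over the head, with the pin pointing from the lower left toward the spindle. The peg is at the far right. I'll move over it and look with the wrist camera.

```bash
python3 -m pendant '50 15 20 0 0 0 -1;110 30 50 0 0 0 -1;110 30 50 0 0 0 -1;110 30 50 0 0 0 -1'
python3 - <<'E'
from h import *
snap('wrist','w1.png'); print(calibration('wrist')['T'].round(3)); print(telemetry.observe()['position'],telemetry.observe()['clock'])
E
```

```text
clock: 0.6
position: [570.0, -110.3, 354.5]
ee_rot: [-0.0, -0.707, 0.707, 0.0]
wrist_force: [0.5, -0.3, -0.2]
finger_gap: 0.14
gripper_force: 0.0
[[-1.00000e+00  1.00000e-03 -1.00000e-03  5.69177e+02]
 [-1.00000e-03 -9.60000e-01 -2.81000e-01 -1.80987e+02]
 [-1.00000e-03 -2.81000e-01  9.60000e-01  3.24087e+02]
 [ 0.00000e+00  0.00000e+00  0.00000e+00  1.00000e+00]]
[ 570.22687773 -109.62428999  355.09016998] 0.65
```

View pics/w1.png

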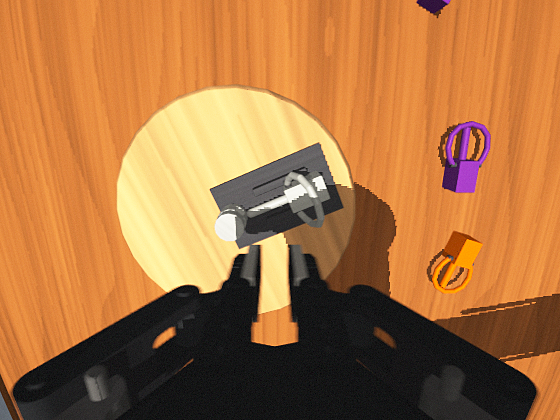

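The wrist view shows the spindle top at (229,223), the head and ring near (308,198), and the dark rail plate as a rotated rectangle.

```bash
cat >> h.py <<'E'
def geom():
    im,P=cloud('wrist'); C=im.astype(int)
    b=C.sum(2); z=P[...,2]
    ok=np.zeros(z.shape,bool); ok[80:320,100:370]=True
    near=np.hypot(P[...,0]-609,P[...,1]+98)<110
    w=ok&(abs(z-55)<3)&(C[...,0]-C[...,2]>60)
    print('wood z',np.median(z[w]),'circ',cv2.minEnclosingCircle(P[w][:,:2].astype(np.float32)))
    s=ok&near&(z>86)&(z<95)&(np.hypot(P[...,0]-609,P[...,1]+98)<22)
    print('spindle',s.sum(),np.median(P[s],0),cv2.minEnclosingCircle(P[s][:,:2].astype(np.float32)))
    p=ok&near&(abs(z-60)<2.5)&(b<260)&(C.max(2)-C.min(2)<40)
    print('plate',cv2.minAreaRect(P[p][:,:2].astype(np.float32)),p.sum())
    h=ok&near&(abs(z-88)<2)&(np.hypot(P[...,0]-609,P[...,1]+98)>25)
    print('headtop',h.sum(),P[h].mean(0),cv2.minAreaRect(P[h][:,:2].astype(np.float32)))
    r=ok&near&(z>100); print('ring',r.sum(),P[r].mean(0),'top',P[r][P[r][:,2].argsort()[-15:]].mean(0))
    return im,P
E
python3 - <<'E'
from h import *
im,P=geom()
for c,r in ((229,223),(318,190),(300,203),(300,190),(309,222),(327,193),(320,180)): print(c,r,P[r,c])
cv2.imwrite('pics/w1c.png',cv2.resize(im[130:260,195:355],None,fx=5,fy=4.6,interpolation=cv2.INTER_CUBIC)[:,:,::-1])
E
```

```text
wood z 54.75049159391392 circ ((607.7365112304688, -96.96443939208984), 118.25261688232422)
spindle 697 [606.97869118 -96.85615747  90.65614216] ((607.2804565429688, -95.92330169677734), 13.101716041564941)
plate ((566.2156372070312, -113.33769989013672), (109.47242736816406, 66.21141052246094), 23.069629669189453) 1549
headtop 862 [ 542.33474413 -123.77344878   87.63921529] ((541.5890502929688, -125.55797576904297), (33.99407196044922, 40.546913146972656), 23.076171875)
ring 9207 [ 571.37933938 -120.83394362  221.96734126] top [ 565.28491877 -127.63207932  253.40321105]
229 223 [607.34817007 -99.59195046  90.88514534]
318 190 [ 532.23868739 -127.69210305   87.78501801]
300 203 [ 547.03930396 -116.50481918   88.08331238]
300 190 [ 547.25168444 -127.58046748   87.35869746]
309 222 [ 540.05132046 -102.82394908   97.52182595]
327 193 [ 524.62724809 -125.20369728   88.10945677]
320 180 [ 530.78337323 -135.99398283   86.87039775]
```

View pics/w1c.png

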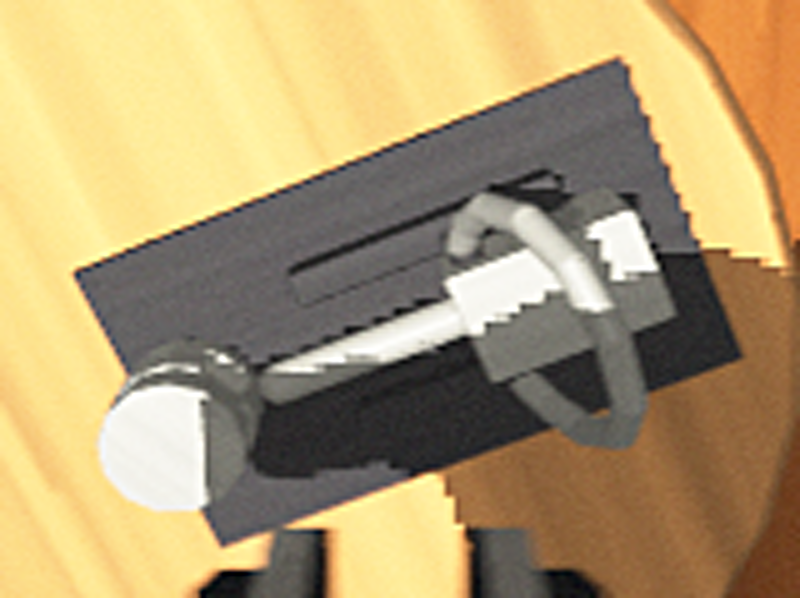

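The crop shows the pin about 4 mm short of the spindle and aligned with the rails at about 23°, with the ring leaning back. I'll check whether the existing depth data already shows the slot.

Run:
```python
from h import *
for n in ('wrist','side','scene'):
    im,P=cloud(n); off={'wrist':(607.2,-97),'side':(605,-96),'scene':(609.5,-98.5)}[n]
    x=P[...,0]-off[0];y=P[...,1]-off[1];z=P[...,2]-60
    r=np.hypot(x,y);az=np.degrees(np.arctan2(y,x))%360
    m=(r<14.5)&(z>3)&(z<27); print(n,m.sum())
    for a in range(0,360,10):
        k=m&(az>=a)&(az<a+10)
        if k.sum(): print(a,k.sum(),'r',np.round([r[k&(z>=q)&(z<q+5)].mean() if (k&(z>=q)&(z<q+5)).any() else 0 for q in (2,7,12,17,22)],1))
```

```text
wrist 233
150 2 r [ 0.   0.   0.  13.1  0. ]
160 1 r [ 0.   0.   0.  12.7  0. ]
170 8 r [12.9 13.2 12.9 13.  12.6]
180 9 r [ 0.  12.6 12.8 12.5 12.1]
190 20 r [10.9 11.9 11.8 12.4 12.1]
200 18 r [10.5 11.9 11.8 12.3 12. ]
210 16 r [10.6  0.   0.  11.6 12.2]
220 18 r [10.2  7.7  0.  11.7 11.6]
230 16 r [10.4  0.   0.  11.4 11.6]
240 17 r [ 9.8  0.   0.  11.9 11.7]
250 23 r [10.3 11.8 12.1 11.5 11.3]
260 19 r [11.7 11.9 11.5 11.5 11.4]
270 15 r [ 0.  11.9 11.8 11.7 11.6]
280 17 r [11.9 11.9 12.  11.6 11.4]
290 10 r [12.  12.  12.  11.7 11.8]
300 13 r [12.1 12.1 12.2 12.2 11.9]
310 5 r [ 0.  0.  0. 12. 12.]
320 4 r [ 0.  12.4 12.4 12.2  0. ]
330 2 r [ 0.   0.  12.7 12.7  0. ]
side 78
150 2 r [ 0.   0.   0.  11.1 11.3]
160 1 r [5.2 0.  0.  0.  0. ]
170 2 r [ 0.   3.1  0.  10.6  0. ]
180 5 r [ 0.   6.8 10.8 10.8  0. ]
190 3 r [10.4  0.  10.2  0.   0. ]
200 5 r [ 9.2 13.1 10.4 10.8 10.1]
210 4 r [10.1  8.8 10.4  0.   0. ]
220 5 r [ 4.6  5.3  0.   0.  10.8]
230 5 r [10.8  7.4  0.   0.  10. ]
240 2 r [11.1 12.   0.   0.   0. ]
250 6 r [ 8.4  3.7  0.  10.5 10.8]
260 6 r [11.3 11.3 12.  11.5  
[... 286 characters left out ...]
cene 66
0 5 r [ 0.  13.9 13.6  0.  13.7]
170 1 r [ 0.  0.  0.  0. 11.]
180 2 r [ 0.  12.9  0.   0.   0. ]
190 1 r [11.9  0.   0.   0.   0. ]
200 1 r [11.2  0.   0.   0.   0. ]
210 1 r [ 0.   0.   0.   0.  11.5]
220 2 r [ 0.   0.   0.  11.7 12. ]
230 2 r [12.1  0.   0.   9.3  0. ]
240 2 r [ 0.   0.  10.5  0.  10.4]
250 4 r [ 0.  11.1 12.2  0.  12.2]
260 4 r [11.5  0.   0.  10.3  9.6]
270 3 r [ 0.  11.4  0.  13.4  0. ]
280 7 r [10.2 13.3  0.  11.3 11.4]
290 7 r [ 0.  11.6 10.8  0.  12. ]
300 1 r [ 0.   0.   0.  13.4  0. ]
310 6 r [12.  11.   0.  10.3 10.6]
320 5 r [12.2  0.  12.2  9.6 11.5]
330 7 r [10.5 12.8 13.  13.4 12.6]
340 3 r [14.2 14.5  0.   0.   0. ]
350 2 r [ 0.  12.7 13.1  0.   0. ]
```

The wrist depth shows a gap in the spindle side at azimuth 207–253°, so the slot is near 230°. The pin sits at 203°, so the table needs about +27°. I'll grip the peg.

```bash
python3 -m pendant '-55 -27 0 0 0 0 1;-105 -54 0 0 0 0 1;-105 -54 30 0 0 0 1;-105 -54 75 0 0 0 1;-105 -54 118 0 0 0 1' 20
python3 -m pendant '0 0 0 0 0 0 -1;0 0 0 0 0 0 -1;0 0 0 0 0 0 -1;0 0 0 0 0 0 -1;0 0 0 0 0 0 -1' 20
```

```text
clock: 1.27
position: [624.4, -3.0, 236.1]
ee_rot: [-0.001, 0.708, -0.706, 0.0]
wrist_force: [0.5, 0.0, -0.3]
finger_gap: 1.0
gripper_force: 0.0
clock: 1.9
position: [624.5, -4.8, 238.9]
ee_rot: [-0.001, 0.707, -0.707, 0.001]
wrist_force: [-0.7, 1.4, 6.0]
finger_gap: 0.199
gripper_force: 20.6
```

```bash
python3 -m pendant '-1.4 11.4 -2 0 0 0 -1;-1.4 22.8 -2 0 0 0 -1;0 34 -2 0 0 0 -1;2.3 43.6 -2 0 0 0 -1;2.3 43.6 -2 0 0 0 -1' 20
python3 -m pendant '0 0 0 0 0 0 0;0 0 0 0 0 0 0;0 0 -50 0 0 0 0.3;0 0 -100 0 0 0 0;0 0 -100 0 0 0 -1'
python3 -m pendant '60 0 0 0 0 0 -1;100 15 0 0 0 0 -1;100 15 0 0 0 0 -1;100 15 0 0 0 0 -1'
python3 - <<'E'
from h import *
snap('wrist','w2.png');im,P=geom()
x=P[...,0]-607.2;y=P[...,1]+97;z=P[...,2]-60
r=np.hypot(x,y);az=np.degrees(np.arctan2(y,x))%360
m=(r<14)&(z>3)&(z<27)
for a in range(150,330,10):
    k=m&(az>=a)&(az<a+10);print(a,k.sum(),'r',np.round([r[k&(z>=q)&(z<q+5)].mean() if (k&(z>=q)&(z<q+5)).any() else 0 for q in (2,7,12,17,22)],1))
E
```

```text
clock: 2.52
position: [579.6, -7.5, 238.9]
ee_rot: [-0.0, -0.707, 0.707, 0.0]
wrist_force: [-1.2, 3.4, 2.1]
finger_gap: 0.198
gripper_force: 20.5
clock: 3.15
position: [581.3, -7.6, 343.9]
ee_rot: [0.003, -0.707, 0.707, -0.003]
wrist_force: [0.1, -0.3, -0.8]
finger_gap: 0.3
gripper_force: 0.0
clock: 3.65
position: [565.5, -107.4, 337.9]
ee_rot: [-0.0, -0.707, 0.707, 0.0]
wrist_force: [-1.1, 0.2, 0.7]
finger_gap: -0.003
gripper_force: 0.0
wood z 54.75886542712075 circ ((607.9528198242188, -95.94982147216797), 118.37962341308594)
spindle 805 [607.07390036 -96.74312433  90.70609723] ((607.3550415039062, -95.73628234863281), 13.16046142578125)
plate ((578.2657470703125, -130.22703552246094), (109.22525787353516, 65.37567138671875), 49.71459197998047) 1203
headtop 1088 [ 561.02823479 -150.80771226   87.71582357] ((561.2144775390625, -151.2880401611328), (34.17819595336914, 40.810569763183594), 49.54795837402344)
ring 9475 [ 566.33335775 -120.42693336  206.76681008] top [ 563.56627386 -124.61427945  236.58725629]
150 4 r [ 0.  13.3 13.3 13.3 13. ]
160 2 r [ 0.   0.   0.  13.1 12.8]
170 12 r [12.8 13.2 13.2 12.8 12.6]
180 15 r [ 8.7 12.7 12.6 12.5 12.4]
190 26 r [10.7 12.1 12.5 12.3 12.2]
200 22 r [10.9  8.6 11.3 12.1 12. ]
210 19 r [ 9.8 11.   0.  11.9 12. ]
220 16 r [ 9.5  8.8  0.  11.6 11.5]
230 19 r [10.   7.9  0.  11.3 11.7]
240 19 r [10.1  0.   0.  11.3 11.6]
250 26 r [ 9.9 11.7 11.9 11.3 11.4]
260 25 r [11.8 11.6 11.8 11.6 11.4]
270 18 r [11.6 11.9 11.8 11.6 11.6]
280 17 r [11.8 12.  12.1 11.6 11.4]
290 15 r [12.  11.9 11.9 11.8 11.6]
300 14 r [12.4 12.2 12.2 12.  12. ]
310 5 r [ 0.  12.5  0.  12.2 11.9]
320 3 r [ 0.   0.  12.4 12.1  0. ]
```

View pics/w2.png

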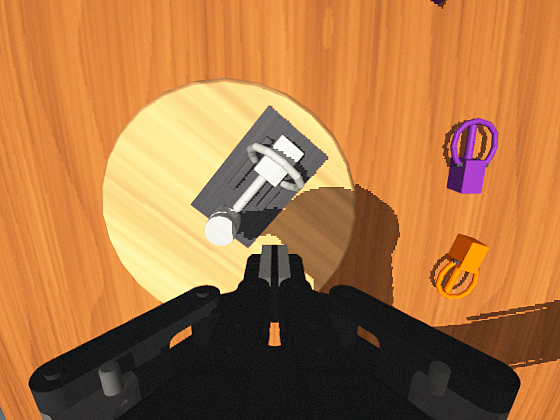

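The pin now points at 49.6°, in line with the slot. The spindle is at (221,229) and the head at (280,160). I'll go down behind the head with the fingers shut.

```bash
python3 -m pendant '40 17 0 0 0 10 -1;77 33 0 0 0 20 -1;77 33 30 0 0 30 -1;77 33 65 0 0 40 -1;77 33 97 0 0 40 -1'
python3 -m pendant '0 0 0 0 0 0 -1;-5 0 0 0 0 0 -1;-5 0 0 0 0 0 -1'
```

```text
clock: 4.32
position: [532.6, -183.4, 240.2]
ee_rot: [-0.0, -0.422, 0.906, 0.0]
wrist_force: [0.3, -0.1, 0.1]
finger_gap: 0.001
gripper_force: 0.0
clock: 4.7
position: [536.5, -180.0, 243.6]
ee_rot: [0.001, -0.423, 0.906, -0.001]
wrist_force: [1.2, 0.4, -0.6]
finger_gap: 0.0
gripper_force: 0.0
```

```bash
for i in 1 2 3; do python3 -m pendant '-2 0 0 0 0 0 -1;-4 0 0 0 0 0 -1;-5 0 0 0 0 0 -1' | grep -E 'position|wrist'; done
```

```text
position: [538.9, -176.5, 241.8]
wrist_force: [0.2, 1.2, -0.7]
position: [542.1, -172.7, 241.6]
wrist_force: [-0.3, -0.4, 0.9]
position: [545.2, -169.0, 241.7]
wrist_force: [-1.2, -1.6, 0.0]
```

```bash
for i in 1 2 3 4; do python3 -m pendant '-1 0 0 0 0 0 -1;-2 0 0 0 0 0 -1;-3 0 0 0 0 0 -1' | grep -E 'position|wrist'; done
```

```text
position: [547.2, -166.6, 241.7]
wrist_force: [-0.9, -0.8, -0.1]
position: [549.1, -164.3, 241.6]
wrist_force: [-1.4, -1.4, -0.5]
position: [551.1, -162.0, 241.6]
wrist_force: [-1.4, -1.6, 0.6]
position: [553.0, -159.7, 241.7]
wrist_force: [-1.1, -0.9, 1.2]
```

```bash
for i in 1 2 3 4; do python3 -m pendant '-1 0 0 0 0 0 -1;-3 0 0 0 0 0 -1;-4 0 0 0 0 0 -1' | grep -E 'position|wrist'; done
```

```text
position: [555.6, -156.6, 241.7]
wrist_force: [-0.5, -1.7, -0.4]
position: [558.2, -153.5, 241.7]
wrist_force: [-0.8, -0.9, 0.2]
position: [560.7, -150.5, 241.7]
wrist_force: [-0.6, -1.0, 0.4]
position: [563.3, -147.4, 241.7]
wrist_force: [-0.4, -0.1, -0.0]
```

```bash
for i in 1 2 3 4 5; do python3 -m pendant '-1 0 0 0 0 0 -1;-2 0 0 0 0 0 -1;-3 0 0 0 0 0 -1' | grep -E 'position|wrist'; done
```

```text
position: [565.2, -145.2, 241.7]
wrist_force: [-0.9, -0.6, 0.5]
position: [567.1, -142.9, 241.7]
wrist_force: [-0.5, -0.5, 0.3]
position: [569.1, -140.6, 241.7]
wrist_force: [-1.2, -1.3, 0.6]
position: [570.5, -138.9, 241.7]
wrist_force: [-5.4, -5.1, 2.0]
position: [571.3, -138.2, 241.7]
wrist_force: [-12.3, -12.9, 4.5]
```

The pin stalls at rear-face radius of about 47 mm, which is where home should be. I'll back off and check.

```bash
python3 -m pendant '15 0 0 0 0 0 -1;30 0 0 0 0 0 -1;30 0 -50 0 0 0 -1;30 0 -95 0 0 0 -1;30 0 -95 0 0 0 -1'
python3 - <<'E'
from h import *
snap('wrist','w3.png'); im,P=cloud('wrist')
h=np.array([.648,.7615]);n=np.array([-.7615,.648]);o=np.array([607.2,-96.8])
d=P[...,:2]-o; a=d@h;b=d@n;z=P[...,2]-60
m=(abs(b)<13)&(a<-12.5)&(a>-90)&(abs(z-28)<2); print('headtop a',np.percentile(a[m],[1,5,50,95,99]),b[m].mean(),m.sum())
m=(z>33)&(z<70)&(abs(b)<32)&(a>-70)&(a<20)&(P[...,2]<126); print('ring',m.sum())
for q in range(33,68,4):
    k=m&(z>=q)&(z<q+4); 
    if k.sum():print(q,k.sum(),a[k].mean(),b[k].min(),b[k].max())
E
```

```text
clock: 11.32
position: [553.9, -159.5, 342.0]
ee_rot: [0.004, -0.423, 0.906, -0.002]
wrist_force: [-0.0, -0.4, -0.6]
finger_gap: 0.004
gripper_force: 0.0Traceback (most recent call last):
  File "<stdin>", line 5, in <module>
    return _quantile_unchecked(
        a, q, axis, out, overwrite_input, method, keepdims, weights)
    return _ureduce(a,
                    func=_quantile_ureduce_func,
    ...<5 lines>...
                    overwrite_input=overwrite_input,
                    method=method)
    r = func(a, **kwargs)
    result = _quantile(arr,
                       quantiles=q,
    ...<2 lines>...
                       out=out,
                       weights=wgt)
    slices_having_nans = np.isnan(arr[-1, ...])
                                  ~~~^^^^^^^^^
IndexError: index -1 is out of bounds for axis 0 with size 0
```

View pics/w3.png

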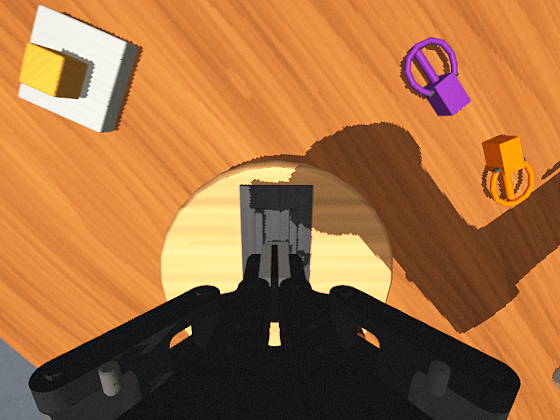

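The fingers hide the head from here. I'll move forward over the spindle and look back.

```bash
python3 -m pendant '-50 0 0 0 0 0 -1;-100 0 0 0 0 0 -1;-100 0 0 0 0 0 -1;-100 0 0 0 0 0 -1'
cat > r.py <<'E'
from h import *
import sys
snap('wrist',sys.argv[1]); im,P=cloud('wrist')
h=np.array([.648,.7615]);n=np.array([-.7615,.648]);o=np.array([607.2,-96.8])
d=P[...,:2]-o; a=d@h;b=d@n;z=P[...,2]-60
m=(abs(b)<10)&(a<-10)&(a>-90)&(abs(z-28)<2.5)
if m.any(): print('headtop a',np.percentile(a[m],[1,5,50,95,99]),b[m].mean(),m.sum())
m=(abs(b)<30)&(a>-70)&(a<50)&(P[...,2]<126)
for q in range(15,68,4):
    k=m&(z>=q)&(z<q+4)
    if k.sum():print(q,k.sum(),'a',a[k].min().round(1),a[k].mean().round(1),a[k].max().round(1),'b',b[k].min().round(1),b[k].max().round(1))
E
python3 r.py w4.png
```

```text
clock: 11.88
position: [617.7, -82.4, 335.5]
ee_rot: [-0.001, -0.423, 0.906, 0.0]
wrist_force: [0.7, -1.3, 0.0]
finger_gap: -0.004
gripper_force: 0.0
headtop a [-45.9265094  -45.14998703 -32.32908102 -12.75029762 -10.8845877 ] -0.07046330674321515 1026
15 94 a -10.1 16.2 27.1 b -12.1 13.6
19 70 a -20.1 -13.2 1.1 b -15.7 17.7
23 261 a -46.0 -25.9 -4.0 b -16.8 18.3
27 1528 a -46.0 -18.2 13.7 b -19.4 20.2
31 331 a -24.2 -1.6 13.4 b -20.4 22.6
35 27 a -24.2 -21.9 -20.1 b -23.5 25.1
39 22 a -25.1 -23.2 -22.0 b -23.3 24.8
43 25 a -28.3 -24.8 -23.4 b -22.9 24.2
47 39 a -31.7 -27.8 -25.2 b -21.6 23.9
51 94 a -33.8 -29.4 -26.5 b -20.5 22.1
55 159 a -35.4 -31.7 -28.4 b -16.8 18.4
59 295 a -35.6 -32.7 -29.6 b -13.2 14.2
63 6 a -33.4 -32.9 -32.1 b -1.0 3.3
```

View pics/w4.png

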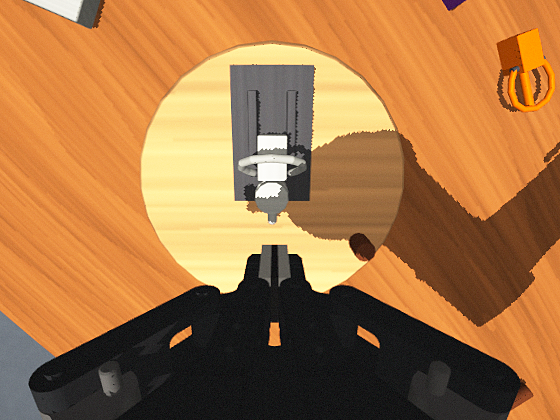

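The head's rear face is at a = −46 and the pin tip protrudes beyond the spindle at (272,217), so the pin is home. The ring is at about 1.9 rad, with its loop at (272,163). Next I'll swing the ring from behind with the tips above the spindle.

```bash
python3 -m pendant '40 -1 0 0 0 0 -1;78 -1 0 0 0 0 -1;78 -1 30 0 0 0 -1;78 -1 54 0 0 0 -1;78 -1 54 0 0 0 -1'
for i in 1 2 3 4; do python3 -m pendant '-3 0 0 0 0 0 -1;-6 0 0 0 0 0 -1;-9 0 0 0 0 0 -1;-12 0 0 0 0 0 -1' | grep -E 'position|wrist'; done
```

```text
clock: 12.55
position: [567.3, -143.6, 280.8]
ee_rot: [-0.002, -0.422, 0.907, 0.001]
wrist_force: [-0.2, 0.3, -0.5]
finger_gap: -0.003
gripper_force: 0.0
position: [576.5, -133.3, 283.0]
wrist_force: [0.4, -0.8, -0.0]
position: [584.0, -124.3, 282.7]
wrist_force: [-0.0, -0.7, 0.3]
position: [591.8, -115.0, 282.6]
wrist_force: [0.5, -0.6, 0.4]
position: [599.4, -105.9, 282.5]
wrist_force: [-0.1, -1.5, -0.9]
```

```bash
python3 -m pendant '-3 0 2 0 0 0 -1;-6 0 4 0 0 0 -1;-9 0 7 0 0 0 -1;-12 0 9 0 0 0 -1' | grep -E 'position|wrist'
python3 -m pendant '-3 0 1 0 0 0 -1;-6 0 2 0 0 0 -1;-9 0 3 0 0 0 -1;-9 0 3 0 0 0 -1' | grep -E 'position|wrist'
python3 -m pendant '6 0 0 0 0 0 -1;6 0 -30 0 0 0 -1;20 0 -60 0 0 0 -1;20 0 -60 0 0 0 -1' | grep -E 'position|wrist'
python3 r.py w5.png
```

```text
position: [607.2, -96.7, 273.4]
wrist_force: [-2.2, -1.7, 0.5]
position: [611.6, -91.3, 267.9]
wrist_force: [-4.2, -8.3, -5.6]
position: [600.4, -105.6, 335.1]
wrist_force: [-0.1, -0.3, -0.1]
headtop a [-45.83762613 -44.67515658 -29.18460849 -12.98123192 -10.96953761] -0.04910564723571173 1163
15 44 a -46.2 -31.4 -2.1 b -12.0 13.0
19 139 a -46.1 -20.4 -3.1 b -18.9 20.4
23 364 a -46.2 -21.4 -3.3 b -21.8 23.4
27 1702 a -46.1 -19.0 11.6 b -23.1 25.8
31 403 a -11.5 0.2 11.2 b -23.1 24.8
35 148 a 0.8 6.6 13.8 b -22.0 24.0
39 136 a 7.4 11.6 15.1 b -19.4 22.9
```

View pics/w5.png

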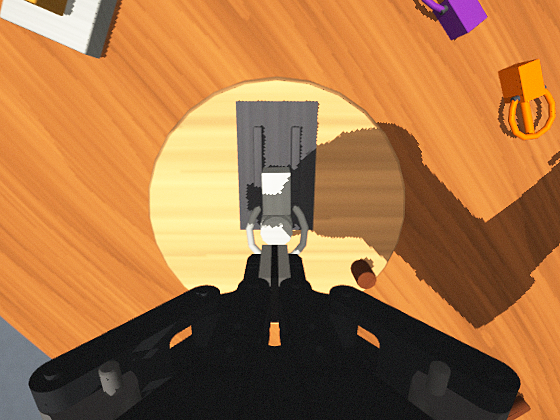

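The ring now arches forward over the spindle at about 0.6 rad, with its legs at (252,235) and (303,235). I'll press its free end down in two stages.

```bash
python3 -m pendant '-31 0 0 0 0 0 -1;-31 0 40 0 0 0 -1;-31 0 55 0 0 0 -1;-31 0 61 0 0 0 -1;-31 0 65 0 0 0 -1' | grep -E 'position|wrist'
python3 -m pendant '0 0 -6 0 0 0 -1;-8 0 -6 0 0 0 -1;-8 0 0 0 0 0 -1;-8 0 3 0 0 0 -1;-8 0 5 0 0 0 -1' | grep -E 'position|wrist'
```

```text
position: [620.2, -81.6, 266.7]
wrist_force: [0.6, -0.1, 1.3]
position: [625.0, -75.4, 260.2]
wrist_force: [-0.2, 0.0, 0.9]
```

```bash
for i in 1 2 3; do python3 -m pendant '0 0 1 0 0 0 -1;0 0 2 0 0 0 -1;0 0 2 0 0 0 -1' | grep -E 'position|wrist'; done
```

```text
position: [625.0, -75.4, 258.6]
wrist_force: [0.3, 0.6, 0.4]
position: [625.0, -75.4, 256.6]
wrist_force: [-0.8, -0.1, -0.3]
position: [625.1, -75.4, 254.8]
wrist_force: [0.3, -0.1, 2.1]
```

```bash
for i in 1 2; do python3 -m pendant '0 0 1 0 0 0 -1;0 0 1.5 0 0 0 -1;0 0 1.5 0 0 0 -1' | grep -E 'position|wrist'; done
```

```text
position: [625.0, -75.5, 253.1]
wrist_force: [-1.1, 0.2, 1.2]
position: [625.1, -75.5, 252.1]
wrist_force: [-0.4, -2.3, 5.1]
```

```bash
python3 -m pendant '0 0 -40 0 0 0 -1;15 0 -80 0 0 0 -1;15 0 -80 0 0 0 -1;15 0 -80 0 0 0 -1' | grep -E 'position|wrist'
python3 r.py w6.png
```

```text
position: [615.4, -86.6, 330.5]
wrist_force: [-0.1, -0.6, -0.0]
headtop a [-48.45719485 -47.06081545 -31.9818184  -15.66305479 -10.81421173] -0.008820413177478703 1319
15 75 a -48.8 1.2 21.1 b -12.1 19.1
19 998 a -49.0 1.2 24.9 b -23.6 25.0
23 353 a -49.0 -17.7 24.2 b -22.5 23.9
27 1769 a -48.6 -22.0 13.5 b -12.1 12.9
31 322 a -11.2 0.5 13.0 b -11.2 12.7
```

View pics/w6.png

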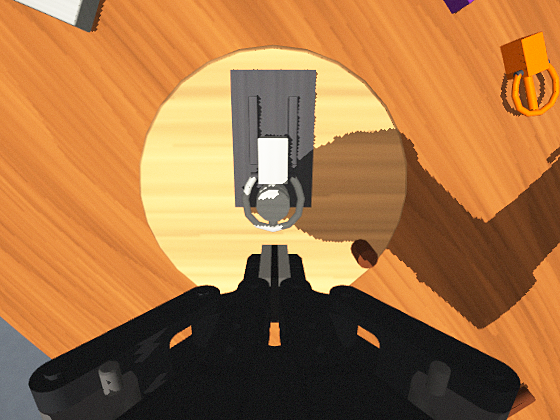

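The ring lies flat around the spindle, visible as a loop at (272,205), but pressing it slid the pin back about 2.7 mm. I'll push the head home again.

```bash
python3 -m pendant '40 0 0 0 0 0 -1;83 0 0 0 0 0 -1;83 0 35 0 0 0 -1;83 0 70 0 0 0 -1;83 0 89 0 0 0 -1' | grep -E 'position|wrist'
python3 -m pendant '0 0 0 0 0 0 -1;-4 0 0 0 0 0 -1;-8 0 0 0 0 0 -1;-10 0 0 0 0 0 -1' | grep -E 'position|wrist'
for i in 1 2 3; do python3 -m pendant '-1 0 0 0 0 0 -1;-2 0 0 0 0 0 -1;-2 0 0 0 0 0 -1' | grep -E 'position|wrist'; done
```

```text
position: [561.3, -150.3, 239.1]
wrist_force: [1.0, -0.1, 0.2]
position: [568.9, -142.4, 243.6]
wrist_force: [0.1, -0.4, -0.1]
position: [569.8, -141.4, 242.7]
wrist_force: [-0.3, -1.3, 0.9]
position: [571.0, -139.8, 242.7]
wrist_force: [-2.8, -2.0, 2.1]
position: [571.5, -139.4, 242.7]
wrist_force: [-7.0, -6.6, 4.0]
```

```bash
python3 -m pendant '-1 0 0 0 0 0 -1;-2 0 0 0 0 0 -1;-2 0 0 0 0 0 -1' | grep -E 'position|wrist'
python3 -m pendant '10 0 0 0 0 0 -1;25 0 0 0 0 0 -1;25 0 -50 0 0 0 -1;25 0 -92 0 0 0 -1;-20 0 -92 0 0 0 -1'| grep -E 'position|wrist'
python3 -m pendant '-40 0 0 0 0 0 -1;-50 0 0 0 0 0 -1;-50 0 0 0 0 0 -1'| grep -E 'position|wrist'
python3 r.py w7.png
```

```text
position: [572.0, -139.0, 242.7]
wrist_force: [-9.9, -11.5, 6.3]
position: [586.4, -122.8, 340.6]
wrist_force: [0.9, -0.5, -0.5]
position: [618.6, -82.8, 334.3]
wrist_force: [-0.2, -0.4, -0.6]
headtop a [-45.51888521 -44.1230627  -28.93415543 -13.04849523 -10.97256147] 0.0822310646182362 1262
15 73 a -45.8 13.4 23.7 b -17.2 13.2
19 961 a -46.1 4.2 28.0 b -23.5 25.1
23 322 a -46.0 -16.6 27.1 b -22.5 23.8
27 1739 a -45.6 -19.6 14.0 b -11.8 13.4
31 307 a -11.5 0.5 13.5 b -11.0 12.5
```

View pics/w7.png

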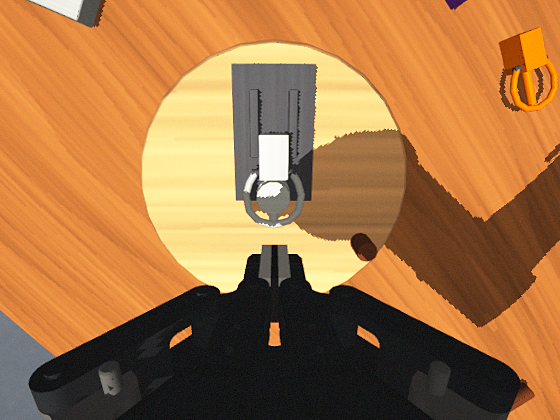

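Pin home: head rear at −46 and ring end at +28, as before the ring was pressed. I'll check how flat the ring is from the depth data.

Run:
```python
from h import *
im,P=cloud('wrist')
h=np.array([.648,.7615]);n=np.array([-.7615,.648]);o=np.array([607.2,-96.8])
d=P[...,:2]-o; a=d@h;b=d@n;z=P[...,2]-60
m=(z>17)&(z<30)&(a>-14)&(a<30)&(np.hypot(a,b)>17)
for q in range(-12,30,6):
    k=m&(a>=q)&(a<q+6)
    if k.sum(): print(q,k.sum(),np.percentile(z[k],[50,90,99]).round(1))
```

```text
-12 117 [21.9 23.  23.8]
-6 110 [22.  22.9 23.5]
0 107 [22.1 23.  23.7]
6 102 [22.  23.  23.4]
12 123 [22.  22.9 23.8]
18 216 [21.9 23.  23.6]
24 92 [22.1 23.1 23.7]
```

The ring is level: its top reads about 23 mm all the way round, against 22.8 expected. The pin is home and the robot is clear of everything.

```bash
python3 -c "
from station import close_job; print(close_job())"
```

```text
the job is handed in; nothing more can be done
None
```

The linchpin is fully home through the spindle and its ring lies flat around it. Pressing the ring had slid the pin back about 3 mm, so I pushed it home again before handing the job in; the bottle, block and file were not touched.

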